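Reverse the row of fastener pots into the carrier

ROBOT

A 6-joint arm with a two-finger parallel gripper is mounted at the origin on the work surface. World frame = base frame: x ahead of the robot, y to its left, z up, the work surface at z = 0. Lengths are in m, angles in rad, forces in N, time in s.
With the tool pointing down it reaches from about 0.325 to 0.775 m from the base axis. Payload 5.5 kg.
Tool frame: the origin (TCP) lies midway between the tips of the shut fingers; the grasp point (between the pads) lies 19 mm behind it; z points along the fingers, y is the line along which they close (so a half turn about z gives the same grasp; the last joint's range is limited). The gripper opens to 85 mm and grips with 20 to 120 N. Pads are 22 mm wide; open, the fingers measure 114 mm over their backs; the gripper's body (76 mm by 85 mm) begins 54 mm behind the grasp point. The pads swing forward as they close: fully open they stand 13 mm farther back than shut.
Start: joints at [-1.301, 0.091, 1.231, -0, 1.82, -0.057], TCP at [0.193, -0.568, 0.231] pointing down, gripper open.
Joint ranges: [-2.87, 2.87], [-0.86, 2.18], [0.17, 2.46], [-1.51, 4.65], [0.06, 2.69], [-2.65, 2.65]. Speed limits (rad/s): [2.57, 2.57, 3.01, 3.14, 3.14, 3.14].

INTERFACE

Orientations are given as a 3x3 rotation matrix whose columns are the frame's x, y, z axes.
In Python, from cell import arm gives the robot as it stands.
- The arm moves only by the tool servo_tool, never from a script. Its argument "targets" is a list of rows, each an object with "delta_pos": the shift along the tool's x, y, z in units of 40 mm (1.0 is 40 mm), a list of three; "yaw": the turn about the tool's z in degrees. In form: [{"delta_pos": [tx, ty, tz], "yaw": yaw}, ...]. A call has 1 to 5 rows; each row shifts and turns the commanded pose from where the row before left it, along the tool's axes as they then stand; what a row does not reach is not made up. A row lasts 1/10 s, in which the tool goes at most 50 mm and 8.59 degrees, less where a joint would pass 70% of its speed; a pose out of reach is approached as far as the arm can. A call is refused whole if a number of a shift passes 1 or a number of a turn 8.59, either way. A call with a gripper value outside its range is refused whole. "claw" is the opening, from 0 (shut) to 1 (fully open), set as the call begins (left out, the last holds). The fingers move at their own pace and stop on an object; "force" is the grip in N (left out, the last holds). Time passes only in rows, so rows that do not move let the fingers close. It gives the time, the measured TCP pose, the force, the opening and the grip force at its end, in the units of the state.
- arm.get_obs(): the state, without advancing time (a new reading comes with each control period).
- arm.snapshot(name): name is "scene" or "top" or "wrist"; returns the picture (420x560x3 uint8, red, green, blue); there is no depth.
- arm.camera_params(name): a dict with "mtx" (3x3 intrinsics, pixels), "world_from_camera" (4x4, takes a point from camera to world coordinates); the wrist camera has in their place "hand_eye" (4x4, takes a point from camera to tool coordinates, whose origin is the TCP and whose axes are the flange's). Camera axes: x right, y down, z forward; pixel columns grow to the right and rows downward; lengths in m; the calibration is good to about 2 mm. The wrist camera is an equidistant fisheye: a pixel r from the principal point sees the ray r / f radians off the axis. A picture is of the moment at which its call begins: read the wrist's pose just before it. camera_params takes no time and is no camera call.
- arm.job_done(): hands the job in; it is judged then, once.
The state is a dict: "t": time; "joint_positions": joint angles; "dq": joint speeds; "effort": joint torques, N m; "eef_pos": TCP position; "tool_rot": TCP orientation; "contact_force": force on the tool from outside, world axes, zero at the start; "moment": the same for the moment, N m; "opening": finger opening in m; "grasp_force": force on a finger pad.
Only numpy, scipy, OpenCV 4.12 (cv2) and the standard library are available. Lean on these libraries where they do the work, as an engineer would, in place of code of your own. Each camera call takes 0.05 s, during which the arm holds its last target. There are 200 camera calls.

TASK

Move the four pots of fasteners from the dark steel storage rack into the brown wooden carrier in reverse order: the pot that stands nearest the yellow end of the storage rack goes into the carrier cell farthest from the carrier's yellow end, and so on, until the pot farthest from the storage rack's yellow end stands nearest the carrier's yellow end. One pot in each cell, keep every pot upright all the way and stand it fully down on the cell's floor, and do not shift the carton, the pliers or the screwdriver.

Things in the scene. Friction and masses are not known exactly. Their poses are not given: they have to be found in the camera images.
- storage: dark grey steel storage rack, fixed: a row of 4 open cells along its y; +y points to the end with the 18 mm yellow block (yellow end). Origin: row centre on the bench top, z up. Cell centres at y = -99, -33, 33, 99 mm, x = 0; cells 62 x 62 mm inside, floor 6 mm and 4 mm thick walls' tops 28 mm above the bench. 70 x 268 mm outside, plus the block. Any yaw, left or right. Full at the start
- carrier: brown wooden carrier rack, fixed: a row of 4 open cells along its y; +y points to the end with the 18 mm yellow block (yellow end). Origin: row centre on the bench top, z up. Cell centres at y = -99, -33, 33, 99 mm, x = 0; cells 62 x 62 mm inside, floor 6 mm and 4 mm thick walls' tops 28 mm above the bench. 70 x 268 mm outside, plus the block. Any yaw, left or right. Empty at the start
- pot_red: sealed upright pot of fasteners, clear plastic with a red screw lid and a red band; 72 mm tall (73 over the top disc of the lid), body 44 mm in diameter, lid 46 mm in diameter from 54 to 72 mm up, about 0.11 to 0.22 kg. Origin: centre of its underside, z up. Stands on the pad of its own colour, within 5 mm of the cell's centre
- pot_blue: sealed upright pot of fasteners, clear plastic with a blue screw lid and a blue band; 72 mm tall (73 over the top disc of the lid), body 44 mm in diameter, lid 46 mm in diameter from 54 to 72 mm up, about 0.11 to 0.22 kg. Origin: centre of its underside, z up. Stands on the pad of its own colour, within 5 mm of the cell's centre
- pot_green: sealed upright pot of fasteners, clear plastic with a green screw lid and a green band; 72 mm tall (73 over the top disc of the lid), body 44 mm in diameter, lid 46 mm in diameter from 54 to 72 mm up, about 0.11 to 0.22 kg. Origin: centre of its underside, z up. Stands on the pad of its own colour, within 5 mm of the cell's centre
- pot_white: sealed upright pot of fasteners, clear plastic with a white screw lid and a white band; 72 mm tall (73 over the top disc of the lid), body 44 mm in diameter, lid 46 mm in diameter from 54 to 72 mm up, about 0.11 to 0.22 kg. Origin: centre of its underside, z up. Stands on the pad of its own colour, within 5 mm of the cell's centre
- pad_red: red square plate 60 x 60 x 3 mm, fixed on the floor of the storage cell in which the red pot starts (so it keeps showing where that pot stood). Origin: centre of its underside, which is the cell's centre; its axes are parallel to the storage rack's
- pad_blue: blue square plate 60 x 60 x 3 mm, fixed on the floor of the storage cell in which the blue pot starts (so it keeps showing where that pot stood). Origin: centre of its underside, which is the cell's centre; its axes are parallel to the storage rack's
- pad_green: green square plate 60 x 60 x 3 mm, fixed on the floor of the storage cell in which the green pot starts (so it keeps showing where that pot stood). Origin: centre of its underside, which is the cell's centre; its axes are parallel to the storage rack's
- pad_white: white square plate 60 x 60 x 3 mm, fixed on the floor of the storage cell in which the white pot starts (so it keeps showing where that pot stood). Origin: centre of its underside, which is the cell's centre; its axes are parallel to the storage rack's
- carton: bystander: blue carton with a white panel, 120 x 220 x 75 mm, loose on the bench; origin at the centre of its underside
- pliers: bystander: pliers with orange handles, about 190 mm long, 70 mm wide and 18 mm high, loose on the bench; origin on the bench side, near the joint
- screwdriver: bystander: screwdriver with a black handle, about 200 mm long, lying loose on the bench beyond the racks; origin on the underside

How it is judged:
By the outcome, as a careful person would: the job done as asked, in the order asked, and still so for the second after the job is handed in, with the robot touching nothing.
It also fails if it takes over 104 s, if anything falls off the work surface, if the arm or the gripper's body presses on something with over 40 N, if the wrist force passes 120 N, or if a joint passes its speed limit or range.

## Working session

There is one attempt and no reset: what is moved stays moved. The work goes in short steps, Python scripts to look and compute and a tool call to move; the robot and the scene stay as the last step left them, time stands still between calls to the robot, and variables do not carry over. Pictures are saved under pics/ and viewed, at most 14 in all, crops included, and the job is handed in when it is done.

Besides the shell and the picture viewer there is one more tool, called after "Call:" as name(argument=value, ...) on one line, values as JSON. servo_tool: Moves the arm, as the interface text tells. Its arguments: {"type":"object","properties":{"targets":{"type":"array"},"claw":{"type":"number"},"force":{"type":"number"}},"required":["targets"]}

```bash
mkdir -p pics; ls; python3 - <<'E'
from cell import arm
import cv2,numpy as np
for n in("top","scene"):
    im=arm.snapshot(n);cv2.imwrite(f"pics/{n}0.png",im[:,:,::-1])
    p=arm.camera_params(n);print(n,np.round(p["mtx"],1).tolist(),np.round(p["world_from_camera"],3).tolist())
o=arm.get_obs();print(o["t"],o["eef_pos"],o["tool_rot"],o["opening"],o["contact_force"])
E
```

```text
pics
top [[409.3, 0.0, 281.9], [0.0, 409.3, 208.9], [0.0, 0.0, 1.0]] [[-0.074, -0.975, 0.21, 0.394], [-0.997, 0.073, -0.014, 0.01], [-0.001, -0.21, -0.978, 1.138], [0.0, 0.0, 0.0, 1.0]]
scene [[407.6, 0.0, 276.8], [0.0, 407.6, 203.2], [0.0, 0.0, 1.0]] [[0.593, 0.442, -0.673, 1.426], [0.805, -0.345, 0.482, -0.575], [-0.019, -0.828, -0.56, 0.732], [0.0, 0.0, 0.0, 1.0]]
0.1 [ 0.19255378 -0.5679794   0.23023042] [[ 9.47046509e-01  3.21096077e-01 -4.67199599e-04]
 [ 3.21096396e-01 -9.47044914e-01  1.74244051e-03]
 [ 1.17031808e-04 -1.80018831e-03 -9.99998373e-01]] 0.08540129756161621 [ 0.10572571 -0.26629382 -0.39533338]
```

View pics/top0.png

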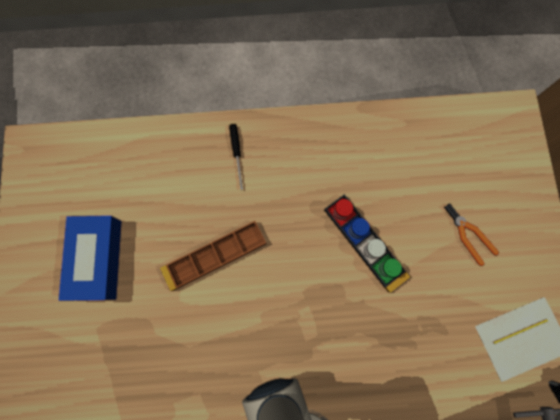

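View pics/scene0.png

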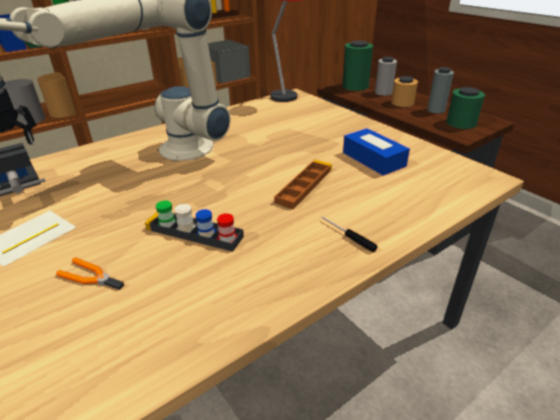

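The top view shows the storage rack at about (367,243), with its yellow end at (398,283) next to green, then white, blue and red. The carrier is at about (215,256) with its yellow end at (168,277). So green goes to y=-99, white to -33, blue to +33 and red to +99.

```bash
cat > h.py <<'E'
import cv2,numpy as np
from cell import arm
def ray(n,uv,z,obs=None):
    p=arm.camera_params(n);K=np.array(p["mtx"]);uv=np.atleast_2d(uv).astype(float)
    d=np.c_[(uv[:,0]-K[0,2])/K[0,0],(uv[:,1]-K[1,2])/K[1,1],np.ones(len(uv))]
    if n=="wrist":
        r=np.hypot(d[:,0],d[:,1]);s=np.sin(r)/np.maximum(r,1e-9)
        d=np.c_[d[:,0]*s,d[:,1]*s,np.cos(r)]
        T=np.eye(4);T[:3,:3]=obs["tool_rot"];T[:3,3]=obs["eef_pos"];T=T@np.array(p["hand_eye"])
    else: T=np.array(p["world_from_camera"])
    w=d@T[:3,:3].T;c=T[:3,3]
    return c+w*((z-c[2])/w[:,2])[:,None]
def blobs(mask,amin):
    c,_=cv2.findContours(mask,cv2.RETR_EXTERNAL,cv2.CHAIN_APPROX_NONE)
    return sorted([x for x in c if cv2.contourArea(x)>amin],key=cv2.contourArea,reverse=True)
RNG={"red":[((0,150,60),(6,255,255)),((174,150,60),(180,255,255))],"blue":[((105,140,50),(125,255,255))],
 "green":[((60,120,40),(85,255,255))],"white":[((0,0,120),(180,60,255))],"yellow":[((18,180,100),(28,255,255))],
 "brown":[((4,110,25),(13,255,140))],"dark":[((0,0,0),(180,130,55))]}
def mask(im,c):
    h=cv2.cvtColor(im,cv2.COLOR_RGB2HSV)
    return sum(cv2.inRange(h,np.array(a),np.array(b)) for a,b in RNG[c])
E
python3 - <<'E'
from h import *
im=cv2.imread("pics/top0.png")[:,:,::-1].copy()
h=cv2.cvtColor(im,cv2.COLOR_RGB2HSV)
for q in [(344,207),(361,228),(376,247),(392,267),(398,283),(168,277),(182,270),(195,264),(230,245),(333,212),(300,200),(215,254)]:print(q,h[q[1],q[0]])
for c,amin in [("red",50),("blue",50),("green",50),("white",50),("yellow",20),("brown",300),("dark",200)]:
    for b in blobs(mask(im,c),amin):
        (x,y),_=cv2.minEnclosingCircle(b); r=cv2.minAreaRect(b)
        if 100<y<320 and 130<x<430: print(c,cv2.contourArea(b),np.round(r,1) if 0 else r, ray("top",(r[0]),.082)[0].round(4))
E
```

```text
(344, 207) [  1 212 160]
(361, 228) [110 204 124]
(376, 247) [ 37  25 173]
(392, 267) [ 66 167 124]
(398, 283) [ 20 189 162]
(168, 277) [ 21 189 163]
(182, 270) [ 12 172 104]
(195, 264) [ 11 173  68]
(230, 245) [ 11 174 113]
(333, 212) [  1 182 112]
(300, 200) [ 16 112 164]
(215, 254) [ 11 172 107]
red 415.0 ((342.44061279296875, 210.5940704345703), (21.74116325378418, 23.14835548400879), 50.71058654785156) [ 0.6038 -0.1645  0.082 ]
blue 441.5 ((357.19512939453125, 229.24392700195312), (21.864328384399414, 23.11371612548828), 51.34019470214844) [ 0.5514 -0.1977  0.082 ]
green 475.5 ((387.59759521484375, 268.1219482421875), (23.73841094970703, 22.957542419433594), 51.34019088745117) [ 0.4455 -0.2639  0.082 ]
white 270.5 ((371.5, 247.5), (17.0, 25.0), 90.0) [ 0.5012 -0.2292  0.082 ]
yellow 107.5 ((397.32928466796875, 282.0365905761719), (5.4660820960998535, 24.831628799438477), 51.34019470214844) [ 0.4089 -0.284   0.082 ]
yellow 105.0 ((168.29290771484375, 278.0029602050781), (24.692310333251953, 5.461539268493652), 67.38013458251953) [0.4622 0.2963 0.082 ]
brown 2532.0 ((216.20001220703125, 253.90000915527344), (26.832815170288086, 100.62306213378906), 63.43495178222656) [0.5145 0.1721 0.082 ]
dark 220.0 ((364.5170593261719, 240.31671142578125), (97.99506378173828, 25.815563201904297), 52.04576873779297) [ 0.5211 -0.2133  0.082 ]
```

Call:
servo_tool(targets=[{"delta_pos": [0.9,-0.585,0],"yaw": 0},{"delta_pos": [0.9,-0.585,0],"yaw": 0},{"delta_pos": [0.9,-0.585,0],"yaw": 0},{"delta_pos": [0.9,-0.585,0],"yaw": 0},{"delta_pos": [0.9,-0.585,0],"yaw": 0}])

```text
t: 0.6
eef_pos: [0.3262, -0.3981, 0.2308]
tool_rot: [[0.947, 0.321, -0.0], [0.321, -0.947, 0.001], [-0.0, -0.001, -1.0]]
contact_force: [0.5, -0.6, -0.1]
opening: 0.0857
grasp_force: 0.0
```

Call:
servo_tool(targets=[{"delta_pos": [0.9,-0.585,0],"yaw": 0},{"delta_pos": [0.9,-0.585,0],"yaw": 0},{"delta_pos": [0.9,-0.585,0],"yaw": 0},{"delta_pos": [0.9,-0.585,0],"yaw": 0},{"delta_pos": [0.9,-0.585,0],"yaw": 0}])

```text
t: 1.1
eef_pos: [0.4591, -0.2295, 0.2309]
tool_rot: [[0.947, 0.321, -0.0], [0.321, -0.947, 0.0], [-0.0, -0.0, -1.0]]
contact_force: [0.8, -1.6, -0.3]
opening: 0.0854
grasp_force: 0.0
```

Call:
servo_tool(targets=[{"delta_pos": [0,0,0],"yaw": -6.65},{"delta_pos": [0,0,0],"yaw": -6.65},{"delta_pos": [0,0,0],"yaw": 0},{"delta_pos": [0,0,0],"yaw": 0}])

```text
t: 1.5
eef_pos: [0.4583, -0.2311, 0.2309]
tool_rot: [[0.85, 0.528, -0.001], [0.528, -0.85, 0.0], [-0.0, -0.001, -1.0]]
contact_force: [-0.9, 0.0, 0.2]
opening: 0.0853
grasp_force: 0.0
```

```bash
python3 - <<'E'
from h import *
o=arm.get_obs();im=arm.snapshot("wrist");cv2.imwrite("pics/w1.png",im[:,:,::-1]);np.save("w1.npy",o)
p=arm.camera_params("wrist");print(np.round(p["mtx"],1).tolist(),np.round(p["hand_eye"],3).tolist())
print(o["t"],o["eef_pos"],np.round(o["tool_rot"],3).tolist())
E
```

```text
[[325.2, 0.0, 281.8], [0.0, 325.2, 201.1], [0.0, 0.0, 1.0]] [[-0.001, -0.949, -0.316, 0.081], [1.0, -0.001, -0.001, -0.0], [0.0, -0.316, 0.949, -0.142], [0.0, 0.0, 0.0, 1.0]]
1.5 [ 0.45829497 -0.23107219  0.23092413] [[0.85, 0.528, -0.001], [0.528, -0.85, 0.0], [-0.0, -0.001, -1.0]]
```

View pics/w1.png

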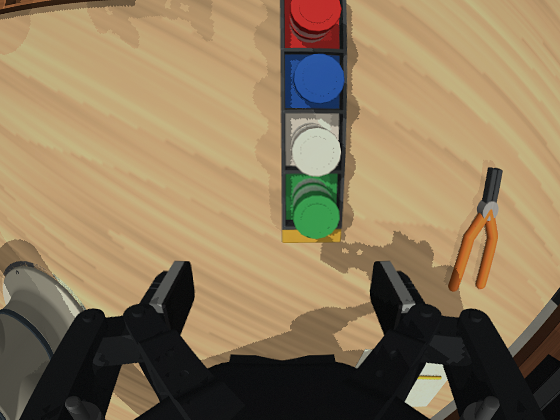

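The wrist view shows a clear row of lids: red (315,10), blue (320,78), white (316,150) and green (316,217). The yellow block is at (311,236).

```bash
python3 - <<'E'
from h import *
im=cv2.imread("pics/w1.png")[:,:,::-1].copy();o=np.load("w1.npy",allow_pickle=True).item()
g=cv2.copyMakeBorder(cv2.cvtColor(im,cv2.COLOR_RGB2GRAY),40,0,0,0,cv2.BORDER_CONSTANT)[:300,260:370]
c=cv2.HoughCircles(g,cv2.HOUGH_GRADIENT_ALT,1,45,param1=150,param2=.6,minRadius=19,maxRadius=30)
print(c)
for x,y,r in sorted(c[0],key=lambda v:v[1]):
    uv=(x+260,y-40);P=ray("wrist",uv,.082,o)[0];e=ray("wrist",(uv[0]+r,uv[1]),.082,o)[0]
    R=np.array(o["tool_rot"]);print(np.round(uv,1),P.round(4),"rad",np.linalg.norm(e-P).round(4),"tool",(R.T@(P-o["eef_pos"])).round(4))
for b in blobs(mask(im,"yellow"),100):
    r=cv2.minAreaRect(b)
    if r[0][1]<300:
        Q=ray("wrist",cv2.boxPoints(r),.028,o);print("yellow",r,Q.mean(0).round(4),Q[:,:2].round(4).tolist())
E
```

```text
[[[ 57.       190.        25.680168]
  [ 59.       119.        25.918667]
  [ 54.       257.        24.960075]
  [ 54.        49.        25.658464]]]
[314.   9.] [ 0.6108 -0.1696  0.082 ] rad 0.0229 tool [0.162  0.0283 0.1489]
[319.  79.] [ 0.5581 -0.2074  0.082 ] rad 0.0233 tool [0.0973 0.0327 0.1489]
[317. 150.] [ 0.503  -0.2407  0.082 ] rad 0.0237 tool [0.033  0.0318 0.1489]
[314. 217.] [ 0.4472 -0.2742  0.082 ] rad 0.0245 tool [-0.0321  0.0308  0.1489]
yellow ((311.5111999511719, 235.5941162109375), (12.261968612670898, 57.21623229980469), 88.91908264160156) [ 0.4114 -0.3009  0.028 ] [[0.3999, -0.2683], [0.436, -0.3245], [0.4232, -0.3341], [0.3867, -0.2768]]
```

Call:
servo_tool(targets=[{"delta_pos": [-0.8,0.77,0],"yaw": 0},{"delta_pos": [0,0,0.9],"yaw": 0},{"delta_pos": [0,0,0.9],"yaw": 0},{"delta_pos": [0,0,0.9],"yaw": 0},{"delta_pos": [0,0,0.9],"yaw": 0}])

```text
t: 2.05
eef_pos: [0.4472, -0.2746, 0.0859]
tool_rot: [[0.85, 0.527, 0.0], [0.527, -0.85, -0.0], [0.0, 0.0, -1.0]]
contact_force: [-0.5, 0.5, -0.0]
opening: 0.0853
grasp_force: 0.0
```

Call:
servo_tool(targets=[{"delta_pos": [0,0,0.5],"yaw": 0},{"delta_pos": [0,0,0.4],"yaw": 0},{"delta_pos": [0,0,0],"yaw": 0}])

```text
t: 2.35
eef_pos: [0.4463, -0.2736, 0.0487]
tool_rot: [[0.849, 0.529, -0.004], [0.529, -0.849, 0.003], [-0.002, -0.004, -1.0]]
contact_force: [0.0, -0.4, 0.4]
opening: 0.0858
grasp_force: 0.0
```

Call:
servo_tool(targets=[{"delta_pos": [0,0,0],"yaw": 0},{"delta_pos": [0,0,0],"yaw": 0},{"delta_pos": [0,0,0],"yaw": 0},{"delta_pos": [0,0,0],"yaw": 0},{"delta_pos": [0,0,0],"yaw": 0}], claw=0, force=50)

```text
t: 2.85
eef_pos: [0.4486, -0.2748, 0.0533]
tool_rot: [[0.848, 0.53, 0.003], [0.53, -0.848, -0.002], [0.001, 0.003, -1.0]]
contact_force: [-1.4, -0.6, 6.0]
opening: 0.0444
grasp_force: 50.5
```

```bash
python3 - <<'E'
from h import *
o=arm.get_obs();print(o["t"],o["eef_pos"],o["opening"],o["grasp_force"],o["contact_force"])
im=arm.snapshot("wrist");cv2.imwrite("pics/w2.png",im[:,:,::-1])
a=ray("top",(168.3,278),.028)[0];b=ray("top",(216.2,253.9),.028)[0];print(a,b,np.degrees(np.arctan2(*(a-b)[1::-1])))
E
```

```text
2.85 [ 0.44857196 -0.27480778  0.05333729] 0.04437806040813163 50.522979497909546 [-1.35601572 -0.64950483  5.9630928 ]
[0.46572815 0.31090659 0.028     ] [0.52066265 0.18035779 0.028     ] 112.8211958570836
```

View pics/w2.png

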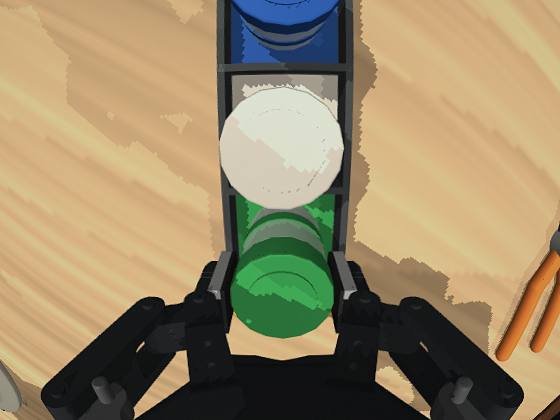

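Green is gripped: opening 44 mm, 50 N. I'll lift it and carry it over to the carrier.

Call:
servo_tool(targets=[{"delta_pos": [0,0,-0.5],"yaw": 0},{"delta_pos": [0,0,-0.7],"yaw": 0},{"delta_pos": [0,0,-0.8],"yaw": 0},{"delta_pos": [0,0,-0.8],"yaw": 0},{"delta_pos": [0,0,0],"yaw": 0}])

```text
t: 3.4
eef_pos: [0.4494, -0.2753, 0.1691]
tool_rot: [[0.848, 0.53, 0.008], [0.53, -0.848, -0.005], [0.004, 0.009, -1.0]]
contact_force: [0.8, 0.7, -0.7]
opening: 0.0446
grasp_force: 51.4
```

Call:
servo_tool(targets=[{"delta_pos": [0.716,-0.622,0],"yaw": 0},{"delta_pos": [0.716,-0.622,0],"yaw": 0},{"delta_pos": [0.716,-0.622,0],"yaw": 0},{"delta_pos": [0.716,-0.622,0],"yaw": 0},{"delta_pos": [0.716,-0.622,0],"yaw": 0}])

```text
t: 3.9
eef_pos: [0.5029, -0.0912, 0.162]
tool_rot: [[0.848, 0.53, -0.001], [0.53, -0.848, 0.0], [-0.001, -0.001, -1.0]]
contact_force: [0.4, 0.0, -1.4]
opening: 0.0442
grasp_force: 51.4
```

Call:
servo_tool(targets=[{"delta_pos": [0.716,-0.622,0],"yaw": 0},{"delta_pos": [0.716,-0.622,0],"yaw": 0},{"delta_pos": [0.716,-0.622,0],"yaw": 0},{"delta_pos": [0.716,-0.622,0],"yaw": 0},{"delta_pos": [0.716,-0.622,0],"yaw": 0}])

```text
t: 4.4
eef_pos: [0.5584, 0.0903, 0.162]
tool_rot: [[0.848, 0.53, -0.001], [0.53, -0.848, -0.0], [-0.001, -0.001, -1.0]]
contact_force: [1.5, -0.3, 0.1]
opening: 0.0444
grasp_force: 51.4
```

Call:
servo_tool(targets=[{"delta_pos": [0,0,0],"yaw": -8.09},{"delta_pos": [0,0,0],"yaw": -8.09},{"delta_pos": [0,0,0],"yaw": -8.09},{"delta_pos": [0,0,0],"yaw": -8.09},{"delta_pos": [0,0,0],"yaw": -8.09}])

```text
t: 4.9
eef_pos: [0.5581, 0.0887, 0.1618]
tool_rot: [[0.295, 0.955, -0.002], [0.955, -0.295, -0.0], [-0.001, -0.002, -1.0]]
contact_force: [-0.5, -0.4, -1.7]
opening: 0.0446
grasp_force: 51.5
```

Call:
servo_tool(targets=[{"delta_pos": [0,0,0],"yaw": -8.09},{"delta_pos": [0,0,0],"yaw": -8.09},{"delta_pos": [0,0,0],"yaw": -8.09},{"delta_pos": [0,0,0],"yaw": -8.09},{"delta_pos": [0,0,0],"yaw": -8.09}])

```text
t: 5.4
eef_pos: [0.5581, 0.0887, 0.1618]
tool_rot: [[-0.395, 0.919, -0.002], [0.919, 0.395, -0.0], [0.001, -0.002, -1.0]]
contact_force: [0.1, -0.2, -1.3]
opening: 0.0447
grasp_force: 51.6
```

Call:
servo_tool(targets=[{"delta_pos": [0,0,0],"yaw": 0},{"delta_pos": [0,0,0],"yaw": 0},{"delta_pos": [0,0,0],"yaw": 0}])

```text
t: 5.7
eef_pos: [0.5584, 0.0886, 0.1628]
tool_rot: [[-0.387, 0.922, -0.001], [0.922, 0.387, -0.0], [0.0, -0.001, -1.0]]
contact_force: [-0.6, 0.7, -1.5]
opening: 0.045
grasp_force: 51.5
```

```bash
python3 - <<'E'
from h import *
o=arm.get_obs();im=arm.snapshot("wrist");cv2.imwrite("pics/w3.png",im[:,:,::-1]);np.save("w3.npy",o)
print(o["t"],o["eef_pos"],o["opening"],o["grasp_force"],o["contact_force"],np.round(o["joint_positions"],2))
im2=cv2.imread("pics/w2.png")[:,:,::-1]
E
```

```text
5.7 [0.55836544 0.08862137 0.1627647 ] 0.04496266605638066 51.54985070228577 [-0.55499424  0.68307448 -1.53331585] [ 0.1  -0.    1.45 -0.    1.7  -0.3 ]
```

View pics/w3.png

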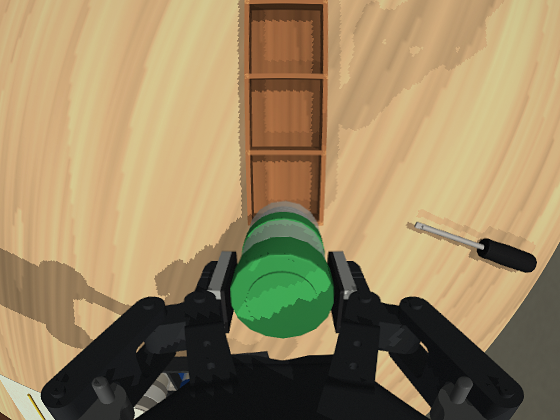

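The carrier's walls run at columns 247 and 325. Its dividers are at rows 152 (y=0) and 75 (y=66), with the end wall at row 4. I'll measure them.

```bash
python3 - <<'E'
from h import *
im=cv2.imread("pics/w3.png")[:,:,::-1].copy();o=np.load("w3.npy",allow_pickle=True).item()
h=cv2.cvtColor(im,cv2.COLOR_RGB2HSV)
print(h[40,238:260].tolist());print(h[40,316:334].tolist())
print([(y,h[y,285].tolist()) for y in list(range(0,10))+list(range(70,82))+list(range(147,158))])
E
```

```text
[[17, 104, 147], [17, 104, 150], [16, 105, 151], [17, 103, 153], [17, 103, 153], [17, 98, 153], [14, 134, 160], [13, 157, 164], [13, 154, 164], [13, 155, 165], [13, 154, 172], [12, 158, 58], [13, 159, 64], [13, 158, 102], [12, 154, 147], [12, 155, 145], [13, 156, 144], [12, 154, 144], [12, 156, 142], [13, 155, 138], [13, 156, 136], [13, 157, 140]]
[[13, 157, 104], [13, 155, 105], [13, 155, 105], [13, 154, 109], [13, 164, 73], [14, 165, 54], [14, 156, 49], [12, 154, 147], [13, 155, 170], [13, 154, 167], [12, 156, 165], [13, 141, 170], [16, 110, 181], [17, 102, 185], [17, 102, 183], [16, 103, 184], [17, 104, 182], [17, 101, 181]]
[(0, [12, 155, 166]), (1, [13, 153, 167]), (2, [12, 153, 173]), (3, [12, 154, 101]), (4, [12, 152, 57]), (5, [12, 150, 61]), (6, [13, 157, 60]), (7, [13, 152, 62]), (8, [12, 153, 55]), (9, [12, 157, 70]), (70, [13, 154, 144]), (71, [13, 154, 144]), (72, [13, 152, 144]), (73, [13, 154, 159]), (74, [13, 155, 168]), (75, [12, 154, 167]), (76, [13, 155, 169]), (77, [12, 154, 176]), (78, [13, 157, 65]), (79, [13, 160, 83]), (80, [13, 155, 110]), (81, [12, 153, 108]), (147, [13, 160, 78]), (148, [12, 157, 83]), (149, [13, 161, 79]), (150, [12, 155, 150]), (151, [12, 155, 170]), (152, [13, 156, 167]), (153, [12, 155, 170]), (154, [12, 154, 149]), (155, [13, 154, 116]), (156, [13, 155, 107]), (157, [13, 156, 108])]
```

```bash
python3 - <<'E'
from h import *
im=cv2.imread("pics/w3.png")[:,:,::-1].copy();o=np.load("w3.npy",allow_pickle=True).item()
h=cv2.cvtColor(im,cv2.COLOR_RGB2HSV);S=h[:,:,1]>130
L=[];Rr=[]
for y in range(10,190,4):
    x=np.where(S[y,235:340])[0]+235;L.append((x.min()-.5,y));Rr.append((x.max()+.5,y))
L=ray("wrist",L,.028,o);Rr=ray("wrist",Rr,.028,o)
M=(L+Rr)/2;w=np.linalg.norm(L-Rr,axis=1);print("w",np.median(w))
vx,vy,x0,y0=cv2.fitLine(M[:,:2].astype(np.float32),cv2.DIST_HUBER,0,.01,.01).ravel()
u=np.array([vx,vy])*np.sign(vy);print("u",u,np.degrees(np.arctan2(u[1],u[0])))
for l in(L,Rr):
    f=cv2.fitLine(l[:,:2].astype(np.float32),cv2.DIST_HUBER,0,.01,.01).ravel();print(np.degrees(np.arctan2(f[1],f[0])))
p0=np.array([x0,y0]);D=ray("wrist",[(286,152),(287,75.2),(287,2.8)],.028,o)[:,:2]
s=(D-p0)@u;print("spacing",np.diff(s));c=np.mean(s-np.array([0,.066,.130]));C=p0+u*c;print("centre",C)
R=np.array(o["tool_rot"])
for k in(-.099,-.033,.033,.099):
    P=C+k*u;print(k,P.round(4),"tool",(R.T@np.r_[P-o["eef_pos"][:2],0]).round(4))
# lid in hand
im2=cv2.GaussianBlur(cv2.cvtColor(im,cv2.COLOR_RGB2GRAY),(3,3),0)
lid=ray("wrist",[(283,288),(232,285),(334,285),(283,338)],o["eef_pos"][2]+.03,o)
print((lid-o["eef_pos"])@R)
E
```

```text
w 0.07000204340917776
u [-0.38608763  0.9224621 ] 112.71127
-67.21784
-67.45613
spacing [0.06596635 0.06397871]
centre [0.54800559 0.12068474]
-0.099 [0.5862 0.0294] tool [-0.0654  0.0028 -0.    ]
-0.033 [0.5607 0.0902] tool [ 0.0006  0.0028 -0.    ]
0.033 [0.5353 0.1511] tool [0.0666 0.0029 0.    ]
0.099 [0.5098 0.212 ] tool [0.1326 0.0029 0.    ]
[[ 0.00630152  0.00020679 -0.02999904]
 [ 0.00748744 -0.02082476 -0.02998429]
 [ 0.00742038  0.02126161 -0.03001341]
 [-0.02181801  0.00023358 -0.03000401]]
```

The widths check out (70.0 mm, 66 mm pitch). But the rack centre is one cell off from the top view, so I mislabelled the cells: the visible dividers are really y=-66, 0 and +64. Corrected, the centre is (.5225,.1816), which agrees with the top view to 2 mm, and cell -99 is at (.5607,.0902), right below the tool. I'll lower green there.

Call:
servo_tool(targets=[{"delta_pos": [0.015,0.07,0.6],"yaw": 0},{"delta_pos": [0,0,0.8],"yaw": 0},{"delta_pos": [0,0,0.8],"yaw": 0},{"delta_pos": [0,0,0.45],"yaw": 0},{"delta_pos": [0,0,0],"yaw": 0}])

```text
t: 6.25
eef_pos: [0.5586, 0.0901, 0.0533]
tool_rot: [[-0.388, 0.921, -0.007], [0.922, 0.388, -0.001], [0.002, -0.007, -1.0]]
contact_force: [0.4, 0.3, -0.8]
opening: 0.0445
grasp_force: 51.5
```

Call:
servo_tool(targets=[{"delta_pos": [0,0,0.05],"yaw": 0},{"delta_pos": [0,0,0.05],"yaw": 0},{"delta_pos": [0,0,0],"yaw": 0}])

```text
t: 6.55
eef_pos: [0.5617, 0.0904, 0.0547]
tool_rot: [[-0.389, 0.921, 0.002], [0.921, 0.389, 0.0], [-0.001, 0.002, -1.0]]
contact_force: [0.4, 0.1, -1.6]
opening: 0.044
grasp_force: 51.5
```

Call:
servo_tool(targets=[{"delta_pos": [0,0,0.05],"yaw": 0},{"delta_pos": [0,0,0],"yaw": 0},{"delta_pos": [0,0,0],"yaw": 0}])

```text
t: 6.85
eef_pos: [0.5609, 0.0903, 0.0515]
tool_rot: [[-0.389, 0.921, 0.0], [0.921, 0.389, 0.0], [-0.0, 0.0, -1.0]]
contact_force: [0.4, -0.1, -0.8]
opening: 0.0445
grasp_force: 51.5
```

Call:
servo_tool(targets=[{"delta_pos": [0,0,0.03],"yaw": 0},{"delta_pos": [0,0,0],"yaw": 0},{"delta_pos": [0,0,0],"yaw": 0}])

```text
t: 7.15
eef_pos: [0.5611, 0.0903, 0.0504]
tool_rot: [[-0.39, 0.921, 0.001], [0.921, 0.39, 0.0], [-0.0, 0.001, -1.0]]
contact_force: [0.3, 0.9, 1.0]
opening: 0.0446
grasp_force: 51.6
```

Call:
servo_tool(targets=[{"delta_pos": [0,0,0.02],"yaw": 0},{"delta_pos": [0,0,0],"yaw": 0}])

```text
t: 7.35
eef_pos: [0.5612, 0.0903, 0.0503]
tool_rot: [[-0.389, 0.921, 0.001], [0.921, 0.389, -0.0], [-0.0, 0.001, -1.0]]
contact_force: [-1.5, 0.0, 4.8]
opening: 0.0443
grasp_force: 52.2
```

Call:
servo_tool(targets=[{"delta_pos": [0,0,0],"yaw": 0},{"delta_pos": [0,0,0],"yaw": 0},{"delta_pos": [0,0,0],"yaw": 0},{"delta_pos": [0,0,0],"yaw": 0},{"delta_pos": [0,0,0],"yaw": 0}], claw=1)

```text
t: 7.85
eef_pos: [0.5608, 0.0903, 0.0491]
tool_rot: [[-0.389, 0.921, -0.0], [0.921, 0.389, -0.0], [0.0, -0.0, -1.0]]
contact_force: [-0.1, 0.4, -0.7]
opening: 0.0859
grasp_force: 0.0
```

Call:
servo_tool(targets=[{"delta_pos": [0,0,-0.5],"yaw": 0},{"delta_pos": [0,0,-0.8],"yaw": 0},{"delta_pos": [0,0,-0.8],"yaw": 0},{"delta_pos": [0,0,-0.7],"yaw": 0},{"delta_pos": [0,0,0],"yaw": 0}])

```text
t: 8.35
eef_pos: [0.5629, 0.0905, 0.1669]
tool_rot: [[-0.39, 0.921, 0.009], [0.921, 0.39, 0.001], [-0.003, 0.008, -1.0]]
contact_force: [0.2, 1.0, 0.5]
opening: 0.0855
grasp_force: 0.0
```

```bash
python3 - <<'E'
from h import *
o=arm.get_obs();im=arm.snapshot("wrist");cv2.imwrite("pics/w4.png",im[:,:,::-1]);np.save("w4.npy",o)
print(o["t"],o["eef_pos"],o["tool_rot"].round(3).tolist())
E
```

```text
8.35 [0.5629052  0.09051633 0.16693073] [[-0.39, 0.921, 0.009], [0.921, 0.39, 0.001], [-0.003, 0.008, -1.0]]
```

View pics/w4.png

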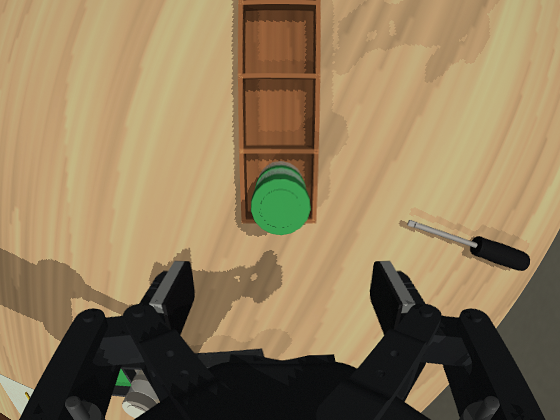

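Green stands in the cell between rows 152 and 222, which is the end cell farthest from the yellow end. I'll check its lid position numerically.

```bash
cat >> h.py <<'E'
def lids(im,o,z,box):
    x0,y0,x1,y1=box;g=cv2.copyMakeBorder(cv2.cvtColor(im,cv2.COLOR_RGB2GRAY),40,0,0,0,cv2.BORDER_CONSTANT)[y0+40 if y0 else 0:y1+40,x0:x1]
    off=y0 if y0 else -40
    c=cv2.HoughCircles(g,cv2.HOUGH_GRADIENT_ALT,1,45,param1=150,param2=.6,minRadius=19,maxRadius=40)
    R=np.array(o["tool_rot"])
    for x,y,r in ([] if c is None else sorted(c[0],key=lambda v:v[1])):
        uv=(x+x0,y+off);P=ray("wrist",uv,z,o)[0];e=ray("wrist",(uv[0]+r,uv[1]),z,o)[0]
        print(np.round(uv,1),P.round(4),"rad",np.linalg.norm(e-P).round(4),"tool",(R.T@(P-o["eef_pos"])).round(4))
E
python3 - <<'E'
from h import *
im=cv2.imread("pics/w4.png")[:,:,::-1].copy();o=np.load("w4.npy",allow_pickle=True).item()
lids(im,o,.079,(230,140,340,260))
# to white: rows for tool moves
R=np.array(o["tool_rot"]);P=np.array([.503,-.2407,0]);d=P-np.r_[.5609,.0903,0];print("d",d,"tool",R.T@d)
E
```

```text
[278. 204.] [0.5599 0.0915 0.079 ] rad 0.0258 tool [ 0.0023 -0.0031  0.0879]
d [-0.0579 -0.331   0.    ] tool [-0.28230421 -0.18225553 -0.00081654]
```

Green is within 2 mm of the cell centre. Next is white.

Call:
servo_tool(targets=[{"delta_pos": [-0.784,-0.506,0],"yaw": 0},{"delta_pos": [-0.784,-0.506,0],"yaw": 0},{"delta_pos": [-0.784,-0.506,0],"yaw": 0},{"delta_pos": [-0.784,-0.506,0],"yaw": 0},{"delta_pos": [-0.784,-0.506,0],"yaw": 0}])

```text
t: 8.9
eef_pos: [0.5277, -0.0947, 0.1594]
tool_rot: [[-0.39, 0.921, -0.002], [0.921, 0.39, 0.001], [0.002, -0.002, -1.0]]
contact_force: [0.9, -0.2, 0.3]
opening: 0.0851
grasp_force: 0.0
```

Call:
servo_tool(targets=[{"delta_pos": [-0.784,-0.506,0],"yaw": 0},{"delta_pos": [-0.784,-0.506,0],"yaw": 0},{"delta_pos": [-0.784,-0.506,0],"yaw": 0},{"delta_pos": [-0.784,-0.506,0],"yaw": 0},{"delta_pos": [0,0,0],"yaw": 8.09}])

```text
t: 9.4
eef_pos: [0.5012, -0.2444, 0.1589]
tool_rot: [[-0.251, 0.968, -0.003], [0.968, 0.251, -0.0], [0.001, -0.003, -1.0]]
contact_force: [0.4, 1.1, 0.2]
opening: 0.0855
grasp_force: 0.0
```

Call:
servo_tool(targets=[{"delta_pos": [0,0,0],"yaw": 8.09},{"delta_pos": [0,0,0],"yaw": 8.09},{"delta_pos": [0,0,0],"yaw": 8.09},{"delta_pos": [0,0,0],"yaw": 8.09},{"delta_pos": [0,0,0],"yaw": 8.09}])

```text
t: 9.9
eef_pos: [0.5024, -0.2403, 0.1592]
tool_rot: [[0.438, 0.899, -0.003], [0.899, -0.438, 0.001], [0.0, -0.003, -1.0]]
contact_force: [-0.0, 0.4, 0.1]
opening: 0.0853
grasp_force: 0.0
```

Call:
servo_tool(targets=[{"delta_pos": [0,0,0],"yaw": 8.09},{"delta_pos": [0,0,0],"yaw": 8.09},{"delta_pos": [0,0,0],"yaw": 8.09},{"delta_pos": [0,0,0],"yaw": 8.09},{"delta_pos": [0,0,0],"yaw": 0}])

```text
t: 10.4
eef_pos: [0.5025, -0.2403, 0.1594]
tool_rot: [[0.848, 0.529, -0.002], [0.529, -0.848, 0.001], [-0.001, -0.002, -1.0]]
contact_force: [-0.3, -0.4, -0.1]
opening: 0.0852
grasp_force: 0.0
```

```bash
python3 - <<'E'
from h import *
o=arm.get_obs();im=arm.snapshot("wrist");cv2.imwrite("pics/w5.png",im[:,:,::-1]);np.save("w5.npy",o)
print(o["t"],o["eef_pos"],o["tool_rot"].round(3).tolist())
lids(im,o,.082,(230,0,340,260))
E
```

```text
10.4 [ 0.50249465 -0.24030578  0.15944899] [[0.848, 0.529, -0.002], [0.529, -0.848, 0.001], [-0.001, -0.002, -1.0]]
[281.  25.] [ 0.6126 -0.1708  0.082 ] rad 0.0225 tool [ 0.1303 -0.0006  0.0773]
[285. 119.] [ 0.5594 -0.207   0.082 ] rad 0.0234 tool [0.066  0.0021 0.0774]
[281. 210.] [ 0.5029 -0.239   0.082 ] rad 0.0238 tool [ 0.0012 -0.0007  0.0774]
```

View pics/w5.png

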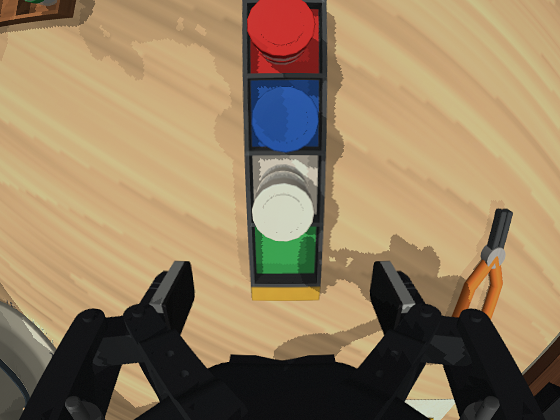

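White is directly below the tool, as measured.

Call:
servo_tool(targets=[{"delta_pos": [0.02,-0.01,0.8],"yaw": 0},{"delta_pos": [0,0,0.9],"yaw": 0},{"delta_pos": [0,0,0.7],"yaw": 0},{"delta_pos": [0,0,0.32],"yaw": 0},{"delta_pos": [0,0,0],"yaw": 0}])

```text
t: 10.95
eef_pos: [0.5021, -0.2391, 0.0498]
tool_rot: [[0.847, 0.532, -0.004], [0.532, -0.847, 0.002], [-0.002, -0.004, -1.0]]
contact_force: [-0.1, -1.0, 0.2]
opening: 0.0854
grasp_force: 0.0
```

Call:
servo_tool(targets=[{"delta_pos": [0,0,0],"yaw": 0},{"delta_pos": [0,0,0],"yaw": 0},{"delta_pos": [0,0,0],"yaw": 0},{"delta_pos": [0,0,0],"yaw": 0},{"delta_pos": [0,0,0],"yaw": 0}], claw=0, force=50)

```text
t: 11.45
eef_pos: [0.5045, -0.2403, 0.0548]
tool_rot: [[0.848, 0.53, 0.003], [0.53, -0.848, -0.002], [0.002, 0.003, -1.0]]
contact_force: [-0.7, 0.9, 7.1]
opening: 0.0441
grasp_force: 50.8
```

Call:
servo_tool(targets=[{"delta_pos": [0,0,-0.5],"yaw": 0},{"delta_pos": [0,0,-0.7],"yaw": 0},{"delta_pos": [0,0,-0.8],"yaw": 0},{"delta_pos": [0,0,-0.8],"yaw": 0},{"delta_pos": [0,0,0],"yaw": 0}])

```text
t: 11.95
eef_pos: [0.5055, -0.2409, 0.1707]
tool_rot: [[0.848, 0.53, 0.009], [0.53, -0.848, -0.005], [0.005, 0.009, -1.0]]
contact_force: [0.3, -0.2, -0.0]
opening: 0.0448
grasp_force: 51.3
```

Call:
servo_tool(targets=[{"delta_pos": [0.587,-0.787,0],"yaw": 0},{"delta_pos": [0.587,-0.787,0],"yaw": 0},{"delta_pos": [0.587,-0.787,0],"yaw": 0},{"delta_pos": [0.587,-0.787,0],"yaw": 0},{"delta_pos": [0.587,-0.787,0],"yaw": 0}])

```text
t: 12.45
eef_pos: [0.5191, -0.0426, 0.1633]
tool_rot: [[0.848, 0.53, -0.001], [0.53, -0.848, 0.0], [-0.001, -0.001, -1.0]]
contact_force: [-0.0, -0.5, -1.9]
opening: 0.0446
grasp_force: 51.5
```

Call:
servo_tool(targets=[{"delta_pos": [0.587,-0.787,0],"yaw": 0},{"delta_pos": [0.587,-0.787,0],"yaw": 0},{"delta_pos": [0.587,-0.787,0],"yaw": 0},{"delta_pos": [0.587,-0.787,0],"yaw": 0},{"delta_pos": [0.587,-0.787,0],"yaw": 0}])

```text
t: 12.95
eef_pos: [0.5352, 0.1531, 0.1633]
tool_rot: [[0.848, 0.53, -0.001], [0.53, -0.848, -0.0], [-0.001, -0.0, -1.0]]
contact_force: [0.6, 0.4, -1.7]
opening: 0.0447
grasp_force: 51.5
```

Call:
servo_tool(targets=[{"delta_pos": [0,0,0],"yaw": -8.09},{"delta_pos": [0,0,0],"yaw": -8.09},{"delta_pos": [0,0,0],"yaw": -8.09},{"delta_pos": [0,0,0],"yaw": -8.09},{"delta_pos": [0,0,0],"yaw": -8.09}])

```text
t: 13.45
eef_pos: [0.5353, 0.1516, 0.1631]
tool_rot: [[0.295, 0.955, -0.002], [0.955, -0.295, -0.0], [-0.001, -0.001, -1.0]]
contact_force: [0.5, -0.6, -1.6]
opening: 0.0446
grasp_force: 51.6
```

Call:
servo_tool(targets=[{"delta_pos": [0,0,0],"yaw": -8.09},{"delta_pos": [0,0,0],"yaw": -8.09},{"delta_pos": [0,0,0],"yaw": -8.09},{"delta_pos": [0,0,0],"yaw": -8.09},{"delta_pos": [0,0,0],"yaw": -8.09}])

```text
t: 13.95
eef_pos: [0.5353, 0.1515, 0.1632]
tool_rot: [[-0.395, 0.919, -0.002], [0.919, 0.395, -0.0], [0.0, -0.002, -1.0]]
contact_force: [0.3, 0.1, -1.0]
opening: 0.0444
grasp_force: 51.6
```

Call:
servo_tool(targets=[{"delta_pos": [0,0,0],"yaw": 0},{"delta_pos": [0,0,0],"yaw": 0},{"delta_pos": [0,0,0],"yaw": 0}])

```text
t: 14.25
eef_pos: [0.5355, 0.1515, 0.164]
tool_rot: [[-0.387, 0.922, -0.001], [0.922, 0.387, -0.0], [0.0, -0.001, -1.0]]
contact_force: [-0.8, 0.1, -1.2]
opening: 0.0446
grasp_force: 51.6
```

```bash
python3 - <<'E'
from h import *
o=arm.get_obs();print(o["eef_pos"],"to go, tool",(o["tool_rot"].T@(np.array([.5353,.1511,.0518])-o["eef_pos"])/.04).round(3))
im=arm.snapshot("wrist");cv2.imwrite("pics/w6.png",im[:,:,::-1])
E
```

```text
[0.53549696 0.15154886 0.1640353 ] to go, tool [-0.009 -0.007  2.806]
```

View pics/w6.png

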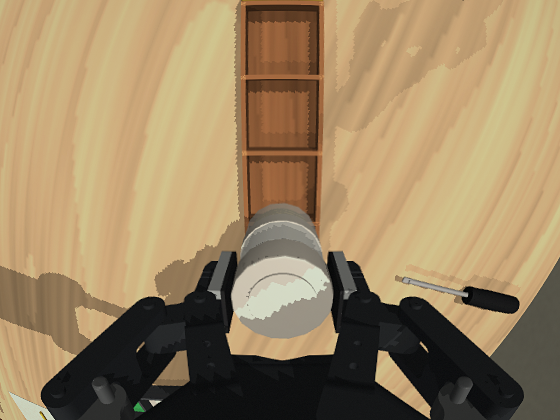

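White is over cell -33, with three empty cells ahead at rows 4–222 (the nearest is the target). Green is hidden behind the hand. I'll lower it.

Call:
servo_tool(targets=[{"delta_pos": [-0.01,-0.01,0.6],"yaw": 0},{"delta_pos": [0,0,0.8],"yaw": 0},{"delta_pos": [0,0,0.8],"yaw": 0},{"delta_pos": [0,0,0.45],"yaw": 0},{"delta_pos": [0,0,0],"yaw": 0}])

```text
t: 14.8
eef_pos: [0.5332, 0.1505, 0.0546]
tool_rot: [[-0.388, 0.922, -0.007], [0.922, 0.388, -0.001], [0.001, -0.007, -1.0]]
contact_force: [-0.4, -0.6, -1.5]
opening: 0.0445
grasp_force: 51.7
```

Call:
servo_tool(targets=[{"delta_pos": [0,0,0.08],"yaw": 0},{"delta_pos": [0,0,0.06],"yaw": 0},{"delta_pos": [0,0,0.02],"yaw": 0},{"delta_pos": [0,0,0],"yaw": 0},{"delta_pos": [0,0,0],"yaw": 0}])

```text
t: 15.3
eef_pos: [0.5358, 0.1511, 0.0528]
tool_rot: [[-0.389, 0.921, 0.001], [0.921, 0.389, 0.0], [-0.0, 0.001, -1.0]]
contact_force: [1.1, -0.8, -1.8]
opening: 0.0442
grasp_force: 51.7
```

Call:
servo_tool(targets=[{"delta_pos": [0,0,0.04],"yaw": 0},{"delta_pos": [0,0,0],"yaw": 0},{"delta_pos": [0,0,0],"yaw": 0}])

```text
t: 15.6
eef_pos: [0.5359, 0.1511, 0.0519]
tool_rot: [[-0.389, 0.921, 0.002], [0.921, 0.389, 0.0], [-0.0, 0.002, -1.0]]
contact_force: [-1.3, -0.7, 4.9]
opening: 0.0444
grasp_force: 52.1
```

Call:
servo_tool(targets=[{"delta_pos": [0,0,0.02],"yaw": 0},{"delta_pos": [0,0,0],"yaw": 0},{"delta_pos": [0,0,0],"yaw": 0}])

```text
t: 15.9
eef_pos: [0.536, 0.151, 0.0518]
tool_rot: [[-0.389, 0.921, 0.002], [0.921, 0.389, 0.0], [-0.001, 0.002, -1.0]]
contact_force: [-4.2, -0.7, 8.3]
opening: 0.0447
grasp_force: 52.6
```

Call:
servo_tool(targets=[{"delta_pos": [0,0,0],"yaw": 0},{"delta_pos": [0,0,0],"yaw": 0},{"delta_pos": [0,0,0],"yaw": 0},{"delta_pos": [0,0,0],"yaw": 0},{"delta_pos": [0,0,0],"yaw": 0}], claw=1)

```text
t: 16.4
eef_pos: [0.5353, 0.151, 0.0494]
tool_rot: [[-0.39, 0.921, -0.0], [0.921, 0.39, -0.0], [0.0, -0.0, -1.0]]
contact_force: [0.2, 0.3, -0.0]
opening: 0.0856
grasp_force: 0.0
```

Call:
servo_tool(targets=[{"delta_pos": [0,0,-0.5],"yaw": 0},{"delta_pos": [0,0,-0.8],"yaw": 0},{"delta_pos": [0,0,-0.8],"yaw": 0},{"delta_pos": [0,0,-0.7],"yaw": 0},{"delta_pos": [0,0,0],"yaw": 0}])

```text
t: 16.9
eef_pos: [0.5374, 0.1515, 0.1672]
tool_rot: [[-0.39, 0.921, 0.008], [0.921, 0.39, 0.002], [-0.002, 0.008, -1.0]]
contact_force: [-0.2, 0.3, 0.0]
opening: 0.0855
grasp_force: 0.0
```

Call:
servo_tool(targets=[{"delta_pos": [-0.848,-0.295,0],"yaw": 0},{"delta_pos": [-0.848,-0.295,0],"yaw": 0},{"delta_pos": [-0.848,-0.295,0],"yaw": 0},{"delta_pos": [-0.848,-0.295,0],"yaw": 0},{"delta_pos": [-0.848,-0.295,0],"yaw": 0}])

```text
t: 17.4
eef_pos: [0.5468, -0.0295, 0.1606]
tool_rot: [[-0.39, 0.921, -0.001], [0.921, 0.39, 0.0], [0.001, -0.001, -1.0]]
contact_force: [0.5, -0.4, 0.3]
opening: 0.0855
grasp_force: 0.0
```

Call:
servo_tool(targets=[{"delta_pos": [-0.848,-0.295,0],"yaw": 0},{"delta_pos": [-0.848,-0.295,0],"yaw": 0},{"delta_pos": [-0.848,-0.295,0],"yaw": 0},{"delta_pos": [-0.848,-0.295,0],"yaw": 0},{"delta_pos": [-0.848,-0.295,0],"yaw": 0}])

```text
t: 17.9
eef_pos: [0.5585, -0.2087, 0.1605]
tool_rot: [[-0.389, 0.921, -0.001], [0.921, 0.389, 0.001], [0.001, -0.001, -1.0]]
contact_force: [-0.7, 0.4, 0.1]
opening: 0.0856
grasp_force: 0.0
```

Call:
servo_tool(targets=[{"delta_pos": [0,0,0],"yaw": 8.09},{"delta_pos": [0,0,0],"yaw": 8.09},{"delta_pos": [0,0,0],"yaw": 8.09},{"delta_pos": [0,0,0],"yaw": 8.09},{"delta_pos": [0,0,0],"yaw": 8.09}])

```text
t: 18.4
eef_pos: [0.5586, -0.2073, 0.1603]
tool_rot: [[0.307, 0.952, -0.002], [0.952, -0.307, 0.001], [0.0, -0.002, -1.0]]
contact_force: [-0.3, -0.7, -0.6]
opening: 0.0851
grasp_force: 0.0
```

Call:
servo_tool(targets=[{"delta_pos": [0,0,0],"yaw": 8.09},{"delta_pos": [0,0,0],"yaw": 8.09},{"delta_pos": [0,0,0],"yaw": 8.09},{"delta_pos": [0,0,0],"yaw": 8.09},{"delta_pos": [0,0,0],"yaw": 8.09}])

```text
t: 18.9
eef_pos: [0.5586, -0.2072, 0.1604]
tool_rot: [[0.851, 0.525, -0.001], [0.525, -0.851, 0.001], [-0.001, -0.001, -1.0]]
contact_force: [-0.4, 0.3, 0.1]
opening: 0.0855
grasp_force: 0.0
```

Call:
servo_tool(targets=[{"delta_pos": [0,0,0],"yaw": 0},{"delta_pos": [0,0,0],"yaw": 0}])

```text
t: 19.1
eef_pos: [0.5587, -0.2072, 0.1609]
tool_rot: [[0.846, 0.533, -0.001], [0.533, -0.846, 0.0], [-0.001, -0.001, -1.0]]
contact_force: [-0.2, 0.1, 0.5]
opening: 0.0856
grasp_force: 0.0
```

```bash
python3 - <<'E'
from h import *
o=arm.get_obs();im=arm.snapshot("wrist");cv2.imwrite("pics/w7.png",im[:,:,::-1])
print(o["t"],o["eef_pos"])
lids(im,o,.082,(230,0,340,260))
cv2.imwrite("pics/top1.png",arm.snapshot("top")[:,:,::-1])
E
```

```text
19.1 [ 0.55866282 -0.20724982  0.16086115]
[275. 116.] [ 0.6135 -0.167   0.082 ] rad 0.0231 tool [ 0.0679 -0.0047  0.0788]
[279. 208.] [ 0.5593 -0.2042  0.082 ] rad 0.0238 tool [ 0.0022 -0.0022  0.0789]
```

View pics/top1.png

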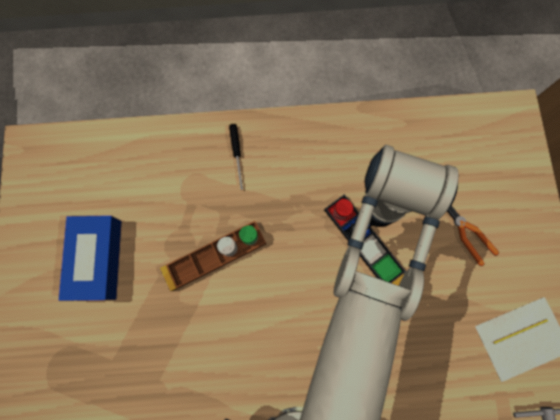

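The top view shows green at (248,234) in the far cell and white at (226,246) next to it, both upright. Next is blue.

Call:
servo_tool(targets=[{"delta_pos": [0.03,-0.03,0.8],"yaw": 0},{"delta_pos": [0,0,0.9],"yaw": 0},{"delta_pos": [0,0,0.7],"yaw": 0},{"delta_pos": [0,0,0.34],"yaw": 0},{"delta_pos": [0,0,0],"yaw": 0}])

```text
t: 19.7
eef_pos: [0.5579, -0.2051, 0.0495]
tool_rot: [[0.847, 0.531, -0.004], [0.531, -0.847, 0.002], [-0.003, -0.004, -1.0]]
contact_force: [-0.6, -0.5, -0.7]
opening: 0.0855
grasp_force: 0.0
```

Call:
servo_tool(targets=[{"delta_pos": [0,0,0],"yaw": 0},{"delta_pos": [0,0,0],"yaw": 0},{"delta_pos": [0,0,0],"yaw": 0},{"delta_pos": [0,0,0],"yaw": 0},{"delta_pos": [0,0,0],"yaw": 0}], claw=0, force=50)

```text
t: 20.2
eef_pos: [0.5605, -0.2063, 0.0546]
tool_rot: [[0.848, 0.53, 0.004], [0.53, -0.848, -0.002], [0.002, 0.003, -1.0]]
contact_force: [0.4, -0.0, 5.3]
opening: 0.0444
grasp_force: 51.3
```

Call:
servo_tool(targets=[{"delta_pos": [0,0,-0.5],"yaw": 0},{"delta_pos": [0,0,-0.7],"yaw": 0},{"delta_pos": [0,0,-0.8],"yaw": 0},{"delta_pos": [0,0,-0.8],"yaw": 0},{"delta_pos": [0,0,0],"yaw": 0}])

```text
t: 20.7
eef_pos: [0.5612, -0.2065, 0.1704]
tool_rot: [[0.848, 0.53, 0.009], [0.53, -0.848, -0.004], [0.005, 0.008, -1.0]]
contact_force: [1.0, 0.2, -1.4]
opening: 0.0442
grasp_force: 51.6
```

Call:
servo_tool(targets=[{"delta_pos": [0.453,-0.95,0],"yaw": 0},{"delta_pos": [0.453,-0.95,0],"yaw": 0},{"delta_pos": [0.453,-0.95,0],"yaw": 0},{"delta_pos": [0.453,-0.95,0],"yaw": 0},{"delta_pos": [0.453,-0.95,0],"yaw": 0}])

```text
t: 21.2
eef_pos: [0.5344, 0.005, 0.1625]
tool_rot: [[0.848, 0.53, -0.002], [0.53, -0.848, 0.0], [-0.001, -0.001, -1.0]]
contact_force: [1.2, 0.1, -2.5]
opening: 0.0444
grasp_force: 51.7
```

Call:
servo_tool(targets=[{"delta_pos": [0.453,-0.95,0],"yaw": 0},{"delta_pos": [0.453,-0.95,0],"yaw": 0},{"delta_pos": [0.453,-0.95,0],"yaw": 0},{"delta_pos": [0.453,-0.95,0],"yaw": 0},{"delta_pos": [0.453,-0.95,0],"yaw": 0}])

```text
t: 21.7
eef_pos: [0.5104, 0.2141, 0.1625]
tool_rot: [[0.848, 0.53, -0.002], [0.53, -0.848, -0.001], [-0.002, -0.0, -1.0]]
contact_force: [0.1, 0.1, -1.9]
opening: 0.0443
grasp_force: 51.7
```

Call:
servo_tool(targets=[{"delta_pos": [0,0,0],"yaw": -8.09},{"delta_pos": [0,0,0],"yaw": -8.09},{"delta_pos": [0,0,0],"yaw": -8.09},{"delta_pos": [0,0,0],"yaw": -8.09},{"delta_pos": [0,0,0],"yaw": -8.09}])

```text
t: 22.2
eef_pos: [0.5108, 0.2125, 0.1624]
tool_rot: [[0.295, 0.955, -0.002], [0.955, -0.295, -0.001], [-0.001, -0.002, -1.0]]
contact_force: [-0.4, -0.3, -2.2]
opening: 0.0445
grasp_force: 51.9
```

Call:
servo_tool(targets=[{"delta_pos": [0,0,0],"yaw": -8.09},{"delta_pos": [0,0,0],"yaw": -8.09},{"delta_pos": [0,0,0],"yaw": -8.09},{"delta_pos": [0,0,0],"yaw": -8.09},{"delta_pos": [0,0,0],"yaw": -8.09}])

```text
t: 22.7
eef_pos: [0.5109, 0.2124, 0.1624]
tool_rot: [[-0.395, 0.919, -0.002], [0.919, 0.395, -0.001], [0.0, -0.002, -1.0]]
contact_force: [1.2, 0.3, -2.7]
opening: 0.0444
grasp_force: 51.9
```

Call:
servo_tool(targets=[{"delta_pos": [0,0,0],"yaw": 0},{"delta_pos": [0,0,0],"yaw": 0},{"delta_pos": [0,0,0],"yaw": 0}])

```text
t: 23.0
eef_pos: [0.5112, 0.2125, 0.1635]
tool_rot: [[-0.387, 0.922, -0.001], [0.922, 0.387, -0.0], [0.0, -0.001, -1.0]]
contact_force: [0.6, 0.5, -2.0]
opening: 0.0447
grasp_force: 51.9
```

```bash
python3 - <<'E'
from h import *
o=arm.get_obs();print(o["eef_pos"],"to go, tool",(o["tool_rot"].T@(np.array([.5098,.2120,.0516])-o["eef_pos"])/.04).round(3))
E
```

```text
[0.5111873  0.21250999 0.16349567] to go, tool [ 1.000e-03 -3.500e-02  2.797e+00]
```

Call:
servo_tool(targets=[{"delta_pos": [0,-0.035,0.6],"yaw": 0},{"delta_pos": [0,0,0.8],"yaw": 0},{"delta_pos": [0,0,0.8],"yaw": 0},{"delta_pos": [0,0,0.45],"yaw": 0},{"delta_pos": [0,0,0],"yaw": 0}])

```text
t: 23.5
eef_pos: [0.5079, 0.2113, 0.0541]
tool_rot: [[-0.388, 0.922, -0.007], [0.922, 0.388, -0.002], [0.0, -0.007, -1.0]]
contact_force: [-0.7, -0.5, -1.5]
opening: 0.0441
grasp_force: 51.9
```

Call:
servo_tool(targets=[{"delta_pos": [0,0,0.08],"yaw": 0},{"delta_pos": [0,0,0.06],"yaw": 0},{"delta_pos": [0,0,0.02],"yaw": 0},{"delta_pos": [0,0,0],"yaw": 0},{"delta_pos": [0,0,0],"yaw": 0}])

```text
t: 24.0
eef_pos: [0.5104, 0.2122, 0.0524]
tool_rot: [[-0.389, 0.921, 0.001], [0.921, 0.389, 0.0], [-0.0, 0.001, -1.0]]
contact_force: [0.3, 0.4, -1.9]
opening: 0.0441
grasp_force: 51.9
```

Call:
servo_tool(targets=[{"delta_pos": [0,0,0.02],"yaw": 0},{"delta_pos": [0,0,0],"yaw": 0},{"delta_pos": [0,0,0],"yaw": 0}])

```text
t: 24.3
eef_pos: [0.5104, 0.2121, 0.0516]
tool_rot: [[-0.389, 0.921, 0.001], [0.921, 0.389, 0.0], [-0.0, 0.001, -1.0]]
contact_force: [-0.1, -0.6, 1.9]
opening: 0.0448
grasp_force: 52.3
```

Call:
servo_tool(targets=[{"delta_pos": [0,0,0.02],"yaw": 0},{"delta_pos": [0,0,0],"yaw": 0}])

```text
t: 24.5
eef_pos: [0.5105, 0.212, 0.0516]
tool_rot: [[-0.389, 0.921, 0.001], [0.921, 0.389, 0.0], [-0.0, 0.001, -1.0]]
contact_force: [-1.7, -2.1, 5.5]
opening: 0.0443
grasp_force: 52.8
```

Call:
servo_tool(targets=[{"delta_pos": [0,0,0],"yaw": 0},{"delta_pos": [0,0,0],"yaw": 0},{"delta_pos": [0,0,0],"yaw": 0},{"delta_pos": [0,0,0],"yaw": 0},{"delta_pos": [0,0,0],"yaw": 0}], claw=1)

```text
t: 25.0
eef_pos: [0.51, 0.212, 0.0499]
tool_rot: [[-0.39, 0.921, -0.0], [0.921, 0.39, -0.0], [0.0, -0.0, -1.0]]
contact_force: [0.1, 0.0, 0.7]
opening: 0.085
grasp_force: 0.0
```

Call:
servo_tool(targets=[{"delta_pos": [0,0,-0.5],"yaw": 0},{"delta_pos": [0,0,-0.8],"yaw": 0},{"delta_pos": [0,0,-0.8],"yaw": 0},{"delta_pos": [0,0,-0.7],"yaw": 0},{"delta_pos": [0,0,0],"yaw": 0}])

```text
t: 25.5
eef_pos: [0.512, 0.2127, 0.1676]
tool_rot: [[-0.39, 0.921, 0.008], [0.921, 0.39, 0.003], [-0.001, 0.009, -1.0]]
contact_force: [0.4, -0.4, 0.7]
opening: 0.0855
grasp_force: 0.0
```

Call:
servo_tool(targets=[{"delta_pos": [-0.977,-0.135,0],"yaw": 0},{"delta_pos": [-0.977,-0.135,0],"yaw": 0},{"delta_pos": [-0.977,-0.135,0],"yaw": 0},{"delta_pos": [-0.977,-0.135,0],"yaw": 0},{"delta_pos": [-0.977,-0.135,0],"yaw": 0}])

```text
t: 26.0
eef_pos: [0.5612, 0.0201, 0.161]
tool_rot: [[-0.39, 0.921, -0.001], [0.921, 0.39, 0.0], [0.001, -0.001, -1.0]]
contact_force: [1.1, 0.2, 1.0]
opening: 0.0855
grasp_force: 0.0
```

Call:
servo_tool(targets=[{"delta_pos": [-0.977,-0.135,0],"yaw": 0},{"delta_pos": [-0.977,-0.135,0],"yaw": 0},{"delta_pos": [-0.977,-0.135,0],"yaw": 0},{"delta_pos": [-0.977,-0.135,0],"yaw": 0},{"delta_pos": [-0.977,-0.135,0],"yaw": 0}])

```text
t: 26.5
eef_pos: [0.6125, -0.1705, 0.1609]
tool_rot: [[-0.389, 0.921, -0.001], [0.921, 0.389, 0.001], [0.001, -0.001, -1.0]]
contact_force: [1.8, 0.2, 0.3]
opening: 0.085
grasp_force: 0.0
```

Call:
servo_tool(targets=[{"delta_pos": [0,0,0],"yaw": 8.09},{"delta_pos": [0,0,0],"yaw": 8.09},{"delta_pos": [0,0,0],"yaw": 8.09},{"delta_pos": [0,0,0],"yaw": 8.09},{"delta_pos": [0,0,0],"yaw": 8.09}])

```text
t: 27.0
eef_pos: [0.6123, -0.1689, 0.1607]
tool_rot: [[0.307, 0.952, -0.002], [0.952, -0.307, 0.001], [0.0, -0.002, -1.0]]
contact_force: [-0.5, -0.3, 0.2]
opening: 0.0857
grasp_force: 0.0
```

Call:
servo_tool(targets=[{"delta_pos": [0,0,0],"yaw": 8.09},{"delta_pos": [0,0,0],"yaw": 8.09},{"delta_pos": [0,0,0],"yaw": 8.09},{"delta_pos": [0,0,0],"yaw": 8.09},{"delta_pos": [0,0,0],"yaw": 8.09}])

```text
t: 27.5
eef_pos: [0.6123, -0.1688, 0.1608]
tool_rot: [[0.851, 0.525, -0.002], [0.525, -0.851, 0.001], [-0.001, -0.001, -1.0]]
contact_force: [0.2, -0.1, 0.3]
opening: 0.0853
grasp_force: 0.0
```

Call:
servo_tool(targets=[{"delta_pos": [0,0,0],"yaw": 0},{"delta_pos": [0,0,0],"yaw": 0}])

```text
t: 27.7
eef_pos: [0.6124, -0.1689, 0.1613]
tool_rot: [[0.846, 0.533, -0.001], [0.533, -0.846, 0.0], [-0.001, -0.001, -1.0]]
contact_force: [0.1, 0.2, -0.1]
opening: 0.0856
grasp_force: 0.0
```

```bash
python3 - <<'E'
from h import *
o=arm.get_obs();im=arm.snapshot("wrist");cv2.imwrite("pics/w8.png",im[:,:,::-1])
print(o["t"],o["eef_pos"])
lids(im,o,.082,(230,0,340,260))
cv2.imwrite("pics/top2.png",arm.snapshot("top")[:,:,::-1])
E
```

```text
27.7 [ 0.61238318 -0.16885226  0.16126126]
[285. 207.] [ 0.6158 -0.1692  0.082 ] rad 0.0241 tool [0.0028 0.0022 0.0793]
```

View pics/w8.png

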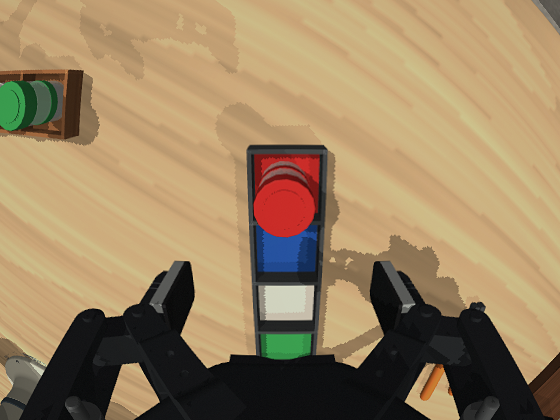

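Red is below the tool at (285,207), and the other three storage cells are empty. I'll pick red.

Call:
servo_tool(targets=[{"delta_pos": [0.03,0.03,0.8],"yaw": 0},{"delta_pos": [0,0,0.9],"yaw": 0},{"delta_pos": [0,0,0.7],"yaw": 0},{"delta_pos": [0,0,0.35],"yaw": 0},{"delta_pos": [0,0,0],"yaw": 0}])

```text
t: 28.3
eef_pos: [0.6128, -0.1688, 0.0493]
tool_rot: [[0.847, 0.531, -0.005], [0.531, -0.847, 0.002], [-0.003, -0.004, -1.0]]
contact_force: [-0.9, -0.4, 0.0]
opening: 0.0858
grasp_force: 0.0
```

Call:
servo_tool(targets=[{"delta_pos": [0,0,0],"yaw": 0},{"delta_pos": [0,0,0],"yaw": 0},{"delta_pos": [0,0,0],"yaw": 0},{"delta_pos": [0,0,0],"yaw": 0},{"delta_pos": [0,0,0],"yaw": 0}], claw=0, force=50)

```text
t: 28.8
eef_pos: [0.6154, -0.1696, 0.0547]
tool_rot: [[0.848, 0.53, 0.004], [0.53, -0.848, -0.001], [0.003, 0.003, -1.0]]
contact_force: [-0.1, 0.9, 5.2]
opening: 0.0445
grasp_force: 50.9
```

Call:
servo_tool(targets=[{"delta_pos": [0,0,-0.5],"yaw": 0},{"delta_pos": [0,0,-0.7],"yaw": 0},{"delta_pos": [0,0,-0.8],"yaw": 0},{"delta_pos": [0,0,-0.8],"yaw": 0},{"delta_pos": [0,0,0],"yaw": 0}])

```text
t: 29.3
eef_pos: [0.6163, -0.17, 0.1707]
tool_rot: [[0.848, 0.53, 0.009], [0.53, -0.848, -0.003], [0.006, 0.008, -1.0]]
contact_force: [0.2, 0.2, -0.6]
opening: 0.0446
grasp_force: 51.6
```

Call:
servo_tool(targets=[{"delta_pos": [0.264,-0.922,0],"yaw": 0},{"delta_pos": [0.264,-0.922,0],"yaw": 0},{"delta_pos": [0.264,-0.922,0],"yaw": 0},{"delta_pos": [0.264,-0.922,0],"yaw": 0},{"delta_pos": [0.264,-0.922,0],"yaw": 0}])

```text
t: 29.8
eef_pos: [0.5601, 0.0163, 0.1624]
tool_rot: [[0.848, 0.53, -0.002], [0.53, -0.848, 0.0], [-0.001, -0.001, -1.0]]
contact_force: [-0.3, 0.5, -2.3]
opening: 0.0447
grasp_force: 51.8
```

Call:
servo_tool(targets=[{"delta_pos": [0.264,-0.922,0],"yaw": 0},{"delta_pos": [0.264,-0.922,0],"yaw": 0},{"delta_pos": [0.264,-0.922,0],"yaw": 0},{"delta_pos": [0.264,-0.922,0],"yaw": 0},{"delta_pos": [0.264,-0.922,0],"yaw": 0}])

```text
t: 30.3
eef_pos: [0.5071, 0.2006, 0.1626]
tool_rot: [[0.848, 0.53, -0.002], [0.53, -0.848, -0.001], [-0.002, -0.0, -1.0]]
contact_force: [0.5, 0.8, -2.0]
opening: 0.0445
grasp_force: 51.8
```

Call:
servo_tool(targets=[{"delta_pos": [0.264,-0.922,0],"yaw": 0},{"delta_pos": [0.264,-0.922,0],"yaw": 0},{"delta_pos": [0,0,0],"yaw": -8.09},{"delta_pos": [0,0,0],"yaw": -8.09},{"delta_pos": [0,0,0],"yaw": -8.09}])

```text
t: 30.8
eef_pos: [0.4863, 0.2734, 0.1623]
tool_rot: [[0.549, 0.836, -0.002], [0.836, -0.549, -0.001], [-0.002, -0.001, -1.0]]
contact_force: [-0.2, 0.3, -1.8]
opening: 0.0447
grasp_force: 51.9
```

Call:
servo_tool(targets=[{"delta_pos": [0,0,0],"yaw": -8.09},{"delta_pos": [0,0,0],"yaw": -8.09},{"delta_pos": [0,0,0],"yaw": -8.09},{"delta_pos": [0,0,0],"yaw": -8.09},{"delta_pos": [0,0,0],"yaw": -8.09}])

```text
t: 31.3
eef_pos: [0.4865, 0.2728, 0.1624]
tool_rot: [[-0.123, 0.992, -0.002], [0.992, 0.123, -0.001], [-0.001, -0.002, -1.0]]
contact_force: [-0.1, 0.5, -2.3]
opening: 0.0444
grasp_force: 52.0
```

Call:
servo_tool(targets=[{"delta_pos": [0,0,0],"yaw": -8.09},{"delta_pos": [0,0,0],"yaw": -8.09},{"delta_pos": [0,0,0],"yaw": 0},{"delta_pos": [0,0,0],"yaw": 0},{"delta_pos": [0,0,0],"yaw": 0}])

```text
t: 31.8
eef_pos: [0.4868, 0.273, 0.1635]
tool_rot: [[-0.387, 0.922, -0.001], [0.922, 0.387, -0.0], [-0.0, -0.001, -1.0]]
contact_force: [1.0, 0.7, -1.4]
opening: 0.0443
grasp_force: 52.0
```

```bash
python3 - <<'E'
from h import *
o=arm.get_obs();print(o["eef_pos"],"to go, tool",(o["tool_rot"].T@(np.array([.4844,.2729,.0517])-o["eef_pos"])/.04).round(3))
im=arm.snapshot("wrist");cv2.imwrite("pics/w9.png",im[:,:,::-1])
E
```

```text
[0.48683535 0.27297594 0.16350879] to go, tool [ 0.022 -0.055  2.795]
```

View pics/w9.png

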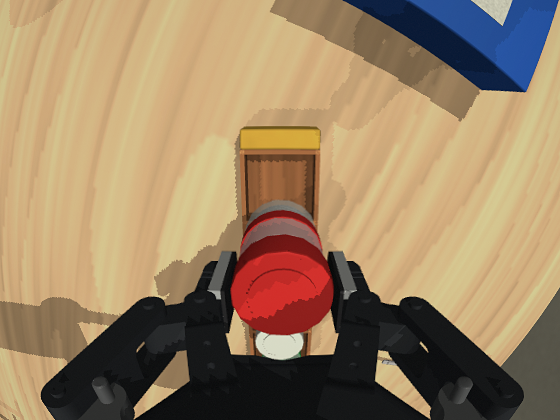

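The end cell is at rows 152–222 with the yellow block just beyond it, so red is in the right place. I'll lower it.

Call:
servo_tool(targets=[{"delta_pos": [0.02,-0.055,0.6],"yaw": 0},{"delta_pos": [0,0,0.8],"yaw": 0},{"delta_pos": [0,0,0.8],"yaw": 0},{"delta_pos": [0,0,0.45],"yaw": 0},{"delta_pos": [0,0,0],"yaw": 0}])

```text
t: 32.35
eef_pos: [0.4827, 0.272, 0.0543]
tool_rot: [[-0.388, 0.922, -0.006], [0.922, 0.388, -0.003], [-0.0, -0.006, -1.0]]
contact_force: [0.2, -0.4, -2.6]
opening: 0.0446
grasp_force: 52.0
```

Call:
servo_tool(targets=[{"delta_pos": [0,0,0.08],"yaw": 0},{"delta_pos": [0,0,0.06],"yaw": 0},{"delta_pos": [0,0,0.02],"yaw": 0},{"delta_pos": [0,0,0],"yaw": 0},{"delta_pos": [0,0,0],"yaw": 0}])

```text
t: 32.85
eef_pos: [0.4849, 0.2731, 0.0524]
tool_rot: [[-0.389, 0.921, 0.001], [0.921, 0.389, 0.0], [0.0, 0.001, -1.0]]
contact_force: [0.6, 0.3, -2.8]
opening: 0.0444
grasp_force: 52.0
```

Call:
servo_tool(targets=[{"delta_pos": [0,0,0.02],"yaw": 0},{"delta_pos": [0,0,0],"yaw": 0},{"delta_pos": [0,0,0],"yaw": 0}])

```text
t: 33.15
eef_pos: [0.485, 0.2731, 0.0518]
tool_rot: [[-0.39, 0.921, 0.001], [0.921, 0.39, 0.0], [-0.0, 0.001, -1.0]]
contact_force: [-3.0, -1.2, 4.6]
opening: 0.0445
grasp_force: 52.4
```

Call:
servo_tool(targets=[{"delta_pos": [0,0,0.02],"yaw": 0},{"delta_pos": [0,0,0],"yaw": 0},{"delta_pos": [0,0,0],"yaw": 0}])

```text
t: 33.45
eef_pos: [0.485, 0.2731, 0.0517]
tool_rot: [[-0.39, 0.921, 0.001], [0.921, 0.39, 0.001], [0.0, 0.002, -1.0]]
contact_force: [-3.2, -1.2, 7.8]
opening: 0.0441
grasp_force: 52.9
```

Red is on the floor of the cell. I'll release it, lift, and back off so I can look.

Call:
servo_tool(targets=[{"delta_pos": [0,0,0],"yaw": 0},{"delta_pos": [0,0,0],"yaw": 0},{"delta_pos": [0,0,0],"yaw": 0},{"delta_pos": [0,0,0],"yaw": 0},{"delta_pos": [0,0,0],"yaw": 0}], claw=1)

```text
t: 33.95
eef_pos: [0.4846, 0.2729, 0.0498]
tool_rot: [[-0.389, 0.921, -0.0], [0.921, 0.389, -0.0], [0.0, -0.0, -1.0]]
contact_force: [-0.7, -1.3, -0.4]
opening: 0.086
grasp_force: 0.0
```

Call:
servo_tool(targets=[{"delta_pos": [0,0,-0.5],"yaw": 0},{"delta_pos": [0,0,-0.8],"yaw": 0},{"delta_pos": [0,0,-0.8],"yaw": 0},{"delta_pos": [0,0,-0.8],"yaw": 0},{"delta_pos": [0,0,-0.8],"yaw": 0}])

```text
t: 34.45
eef_pos: [0.4845, 0.2729, 0.1993]
tool_rot: [[-0.39, 0.921, 0.0], [0.921, 0.39, -0.0], [-0.0, 0.0, -1.0]]
contact_force: [0.3, -0.0, -0.8]
opening: 0.0854
grasp_force: 0.0
```

Call:
servo_tool(targets=[{"delta_pos": [-0.95,-0.1,0],"yaw": 0},{"delta_pos": [-0.95,-0.1,0],"yaw": 0},{"delta_pos": [-0.95,-0.1,0],"yaw": 0},{"delta_pos": [-0.95,-0.1,0],"yaw": 0},{"delta_pos": [-0.95,-0.1,0],"yaw": 0}])

```text
t: 34.95
eef_pos: [0.5405, 0.0888, 0.1981]
tool_rot: [[-0.39, 0.921, 0.0], [0.921, 0.39, 0.0], [-0.0, 0.0, -1.0]]
contact_force: [0.2, 0.0, -0.5]
opening: 0.0856
grasp_force: 0.0
```

Call:
servo_tool(targets=[{"delta_pos": [-0.95,-0.1,0],"yaw": 0},{"delta_pos": [0,0,0],"yaw": 0},{"delta_pos": [0,0,0],"yaw": 0},{"delta_pos": [0,0,0],"yaw": 0}])

```text
t: 35.35
eef_pos: [0.5511, 0.0545, 0.198]
tool_rot: [[-0.39, 0.921, -0.0], [0.921, 0.39, 0.001], [0.001, -0.0, -1.0]]
contact_force: [0.2, -0.2, 0.2]
opening: 0.0852
grasp_force: 0.0
```

```bash
python3 - <<'E'
from h import *
o=arm.get_obs();im=arm.snapshot("wrist");print(o["t"],o["eef_pos"])
lids(im,o,.079,(200,0,370,260))
a=arm.snapshot("top");b=arm.snapshot("scene");t0=cv2.imread("pics/top0.png")[:,:,::-1]
for c in ("blue",):
    print([np.round(cv2.minAreaRect(max(blobs(mask(x.copy(),c),50),key=cv2.contourArea))[0],1) for x in(t0,a)])
v=np.hstack([cv2.resize(im[:260,200:370],(275,420)),b[90:300,40:420].repeat(2,0)[:420][:,:]])
v=np.hstack([cv2.resize(im[:260,150:410],(400,400)),cv2.resize(a[120:330,130:340],(400,400))])
cv2.imwrite("pics/end.png",v[:,:,::-1]);cv2.imwrite("pics/scene_end.png",b[:,:,::-1])
E
```

```text
35.35 [0.55114924 0.05448837 0.19801435]
[311.   4.] [0.5105 0.2092 0.079 ] rad 0.0245 tool [0.1582 0.023  0.1191]
[312.  85.] [0.5375 0.1475 0.079 ] rad 0.0238 tool [0.0909 0.0237 0.1191]
[310. 162.] [0.5613 0.0893 0.079 ] rad 0.0251 tool [0.028 0.023 0.119]
[array([ 85.5, 258. ]), array([ 85.5, 258. ])]
```

View pics/end.png

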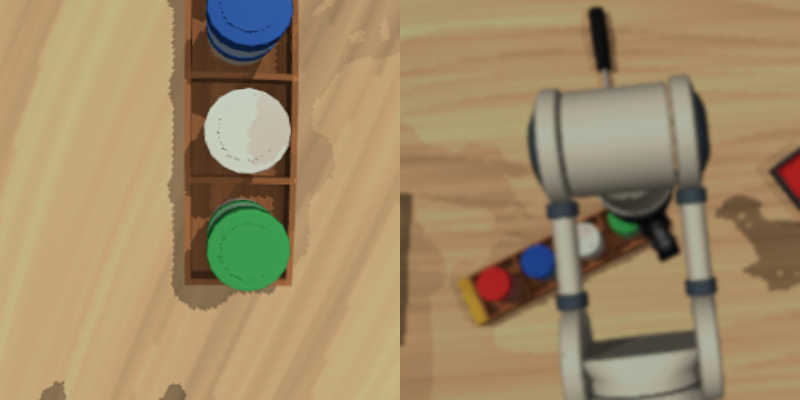

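View pics/scene_end.png

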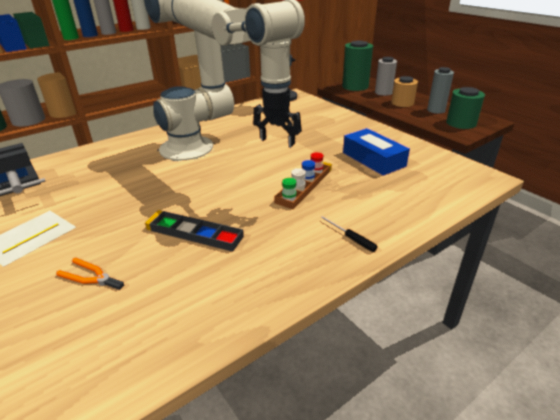

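The pots stand upright in the carrier. From the yellow end the order is red (317,160), blue, white, green (290,187). The storage rack is empty, and the carton, pliers and screwdriver haven't moved.

```bash
python3 -c "
from cell import arm
print(arm.job_done())"
```

```text
the job is handed in; nothing more can be done
None
```

I moved all four pots into the carrier in reverse order (red, blue, white, green from its yellow end) and handed the job in at about 35 s; the last pictures show them upright in their cells, the carton, pliers and screwdriver look unmoved, and no verdict came back.

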